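# Weigh the pail of lemons on the hanging scale

### The job

Weigh the pail of lemons. While the pail stands where it is, raise its folded handle upright with a fingertip without shoving or tipping the pail; then lift the pail by the handle and hang it on the twin hook of the hanging scale, easing its whole weight on gently (feel it: do not let it drop or spring, and do not push the hook down much beyond what the pail itself weighs) before you let go. Leave it hanging still by the handle's wooden grip in the hook, and leave everything else where it is.

Things in the scene. Friction and masses are not known exactly. Their poses are not given: they have to be found in the camera images.
- pail_mid (a point): Open steel pail of lemons (fixed in it, up to 2 mm above the rim): 116 mm across the rim, 92 mm at the foot, 90 mm tall; mass unknown, 0.33 to 0.87 kg with its handle. The point is on its axis 45 mm above its underside. z points up; y is parallel to the handle's pivot line; -x points to the side where the handle lies folded (to the left, more or less).
- bail (a joint): Angle of the pail's handle (rad): 0 level along the pail's -x, pi/2 upright, up to 3.1 beyond. It starts folded at 0.15 to 0.45. Stiff pivots: it stays where it is left; about 0.7 N at the grip moves it. Pivots: 82 mm above the pail's underside, 66 mm either side of its axis.
- bail_grip (a point): Middle, on the centre line, of the handle's wooden grip: a straight round bar 12 mm thick, 88 mm long, parallel to the pail's y, 80 mm from the pivot line, joined to the pivots by 6 mm wire legs. Folded, it lies outside the rim, about 12 mm off it.
- hook_seat (a point): Centre of the grip when seated in the scale's twin hook, 245 mm up unloaded. y: along the seated grip; -x: out of the open front. Two 8 mm prongs at y = +-31 mm (54 mm clear between for the fingers), V-shaped, lowest at x = 0; front tips at x = -27 mm rise 14 mm above this point. The pail enters from the front, prongs under the grip and between the handle's legs.
- stand: The scale's fixed stand; origin on the worktop straight below the seat, same axes. Base plate 12 mm thick, 150 mm wide, x -20 to +170 mm; column from x = +110 mm; round dial on top (305 to 385 mm up). The prongs run back level, tops 4 mm above the seat point, to a carriage at x = +88 mm.
- scale (a joint): How far the sprung hook has sunk (m): 0 unloaded, stop at 0.060. It starts to sink at about 0.4 N and sinks 5 mm for each newton more; the pail alone settles at 14 to 41 mm depending on its unknown weight.
- spice_jar: Bystander: closed spice jar, 48 mm across, 68 mm tall, standing between the pail and the scale, near the middle. Origin at its underside.
- spoon: Bystander: wooden spoon, 170 mm long, lying across in front of the robot. Origin at its underside.
- mug: Bystander: white mug, 80 mm across, 90 mm tall, on the left. Origin at its underside.
- bowl: Bystander: blue bowl, 130 mm across, 55 mm tall, on the left. Origin at its underside.
- oil: Bystander: green oil bottle, 66 mm across, 220 mm tall, on the right. Origin at its underside.
- mill: Bystander: wooden pepper mill, 52 mm across, 148 mm tall, on the right. Origin at its underside.
- can: Bystander: food can, 74 mm across, 100 mm tall, on the right. Origin at its underside.
There are look-alikes about, which are no part of the job. There is more than one size of the part that bears pail_mid; the job needs the larger.

How it is judged:
On the way, in this order (a step that is already met when the one before it is completed fails the run):
1. the handle stands upright (within about 15 degrees) with the pail still standing on the worktop (value of joint bail between 1.3 and 1.85 rad and height (world z) of pail_mid below 0.05 m and angle between pail_mid's own z axis and vertical below 0.08 rad), for 0.3 s.
2. the pail is lifted clear by the fingers (height (world z) of pail_mid above 0.085 m and value of joint scale below 0.004 m), for 0.1 s.
3. while the fingers still hold the handle, its grip is in the hook and the hook has sunk under it (value of joint scale above 0.006 m and distance between bail_grip and hook_seat below 0.015 m and contact force between the fingers and pail above 0.5 N), for 0.1 s.
At the end, for the whole second after the job is handed in: The pail hangs free and still: grip's middle within 15 mm of the hook's seat and lined up within 0.2 rad, hook sunk over 6 mm and moving under 30 mm/s, pail's underside over 25 mm above the worktop, pail within 0.3 rad of upright, fingers off (distance between bail_grip and hook_seat below 0.015 m and angle between the y axis of bail_grip and the y axis of hook_seat, either way round below 0.2 rad and value of joint scale above 0.006 m and height (world z) of pail_mid above 0.07 m and angle between pail_mid's own z axis and vertical below 0.3 rad and contact force between the fingers and pail below 0.1 N and velocity of joint scale between -0.03 and 0.03 m/s); the robot touches nothing.
It fails at once if the pail shoved more than 25 mm, lifted or tipped more than 0.15 rad before its handle is up (value of joint bail below 1.1 rad and (distance of pail_mid from where it was at the start of the episode above 0.025 m or angle between pail_mid's own z axis and vertical above 0.15 rad)).
It fails at once if the pail dropped on to the hook, let go before its weight was on, or let spring up (hook moving faster than 0.07 m/s) (velocity of joint scale above 0.07 m/s or velocity of joint scale below -0.07 m/s).
It fails at once if the hook forced down (sunk more than 52 mm) (value of joint scale above 0.052 m).
It fails at once if a bystander moved more than 30 mm (distance of any of spice_jar, spoon, mug, bowl, oil, mill, can from where it was at the start of the episode above 0.03 m).
It also fails if it takes over 72 s, if anything falls off the work surface, if the arm or the gripper's body presses on something with over 40 N, if the wrist force passes 120 N, or if a joint passes its speed limit or range.

### The arm

A 7-joint arm with a two-finger parallel gripper is mounted at the origin on the work surface. World frame = base frame: x ahead of the robot, y to its left, z up, the work surface at z = 0. Lengths are in m, angles in rad, forces in N, time in s.
With the tool pointing down it reaches from about 0.425 to 0.925 m from the base axis. Payload 6.8 kg.
Tool frame: the origin (TCP) lies at the very end of the fingers, on their centre line; the grasp point (between the pads) lies r.grip_depth behind it (r.grip_depth is the distance from the TCP to the grasp point, in m); z points along the fingers, x is the direction in which the jaws open and shut, and the axes are right-handed (so a half turn about z gives the same grasp; the last joint's range is limited). The gripper opens to 85 mm and grips with 20 to 120 N. Pads are 22 mm wide; open, the fingers measure 114 mm over their backs; the gripper's body (76 mm by 85 mm) begins 54 mm behind the grasp point. The pads swing forward as they close: fully open they stand 13 mm farther back than shut.
Start: joints at [-1.211, 0.477, 0.022, 1.555, -0.011, 1.109, -0.083], TCP at [0.304, 0.602, 0.231] pointing down, gripper open.
Joint ranges: [-2.96, 2.96], [-0.34, 2.1], [-1.41, 1.46], [0.24, 2.44], [-1.37, 4.51], [0.17, 1.92], [-2.96, 2.96]. Speed limits (rad/s): [2.39, 2.39, 3.14, 3.14, 3.14, 3.14, 3.14].

### API

Orientations are given as a rotation vector (axis times angle).
In Python, from bench import readout, grab_frame, workorder, r gives the robot as it stands.
- The arm moves only by the shell command python3 -m handwheel 'ROWS' [FORCE]. ROWS is text: rows parted by semicolons, each of 7 numbers parted by spaces: the shift along the tool's x, y, z in mm, then the turn, a rotation vector about the tool's x, y, z in degrees, then the finger opening in mm, from 0 to 85.4. A call has 1 to 12 rows; each row is the pose to reach, as a shift and turn from the pose commanded when the call began, along the tool's axes at that moment; what a row does not reach only later rows make up. A row lasts 1/8 s, in which the tool goes at most 62.5 mm and 10.7 degrees, less where a joint would pass 70% of its speed; a pose out of reach is approached as far as the arm can. A call with a gripper value outside its range is refused whole. The fingers move at their own pace and stop on an object; FORCE is the grip in N (left out, the last holds). Time passes only in rows, so rows that repeat a pose let the fingers close. It gives the time, the measured TCP pose, the force and the opening at its end, in the units of the state.
- readout.get_obs(): the state, without advancing time (a new reading comes with each control period).
- grab_frame(name): name is "side" or "top"; returns a dict with "pixels" (420x560x3 uint8, red, green, blue), "fx", "fy", "cx", "cy" (pixels), "rvec" (rotation vector, rad) and "tvec" (3), from world to camera coordinates, as OpenCV has them. Camera axes: x right, y down, z forward; pixel columns grow to the right and rows downward; lengths in m; the calibration is good to about 2 mm. A picture is of the moment at which its call begins. There is no depth.
- workorder.hand_in(): hands the job in, once; it reports no verdict.
The state is a dict: "clock": time; "joints": joint angles; "qvel": joint speeds; "tau": joint torques, N m; "tcp_pos": TCP position; "orientation": TCP orientation; "contact_force": force on the tool from outside, world axes, zero at the start; "moment": the same for the moment, N m; "grip_width": finger opening in m.
Only numpy, scipy, OpenCV 4.12 (cv2) and the standard library are available. Lean on these libraries where they do the work, as an engineer would, in place of code of your own. Each camera call takes 0.05 s, during which the arm holds its last target.

## Working session

There is one attempt and no reset: what is moved stays moved. The work goes in short steps, Python scripts to look and compute and a shell command to move; the robot and the scene stay as the last step left them, time stands still between calls to the robot, and variables do not carry over. Pictures are saved under pics/ and viewed, and the job is handed in when it is done.

```bash
ls; mkdir -p pics; python3 - <<'E'
from bench import readout, grab_frame, workorder, r
import cv2,json,pickle
print(readout.get_obs(), r.grip_depth)
for n in("side","top"):
    f=grab_frame(n); pickle.dump(f,open(f'{n}0.pkl','wb'))
    cv2.imwrite(f'pics/{n}0.png',f['pixels'][:,:,::-1]); print({k:v for k,v in f.items() if k!='pixels'})
E
```

```text
pics
{'clock': 0.0, 'joints': array([-1.21108681,  0.47777318,  0.0223137 ,  1.55644217, -0.01149602,
        1.10930742, -0.08313604]), 'qvel': array([ 0.00060378,  0.00030069,  0.00052166, -0.00031077, -0.00084645,
        0.00049322,  0.00023424]), 'tau': array([ 7.70651550e-04, -5.96467388e+01,  1.60809863e+00, -2.81205279e+01,
        1.24327355e-02,  9.34716052e-03, -2.68665900e-05]), 'tcp_pos': array([0.30411301, 0.60195078, 0.23034719]), 'orientation': array([ 2.67492713e+00,  1.64553263e+00, -2.30207873e-03]), 'contact_force': array([ 0.00454322, -0.40065024, -0.83776856]), 'moment': array([-0.00149158, -0.075831  ,  0.03142005]), 'grip_width': 0.08529513845042035} 0.0187
{'fx': 518.0501219700548, 'fy': 518.0501219700548, 'cx': 281.57551776066487, 'cy': 209.10101862401575, 'rvec': array([ 2.36228341, -0.08903869,  0.06408014]), 'tvec': array([-0.572379  ,  0.13488947,  1.68196864])}
{'fx': 396.7565422538473, 'fy': 396.7565422538473, 'cx': 284.520558861823, 'cy': 212.6279598566291, 'rvec': array([ 2.08366228, -2.15082234,  0.15362896]), 'tvec': array([0.01897403, 0.568006  , 1.0629765 ])}
```

View pics/side0.png

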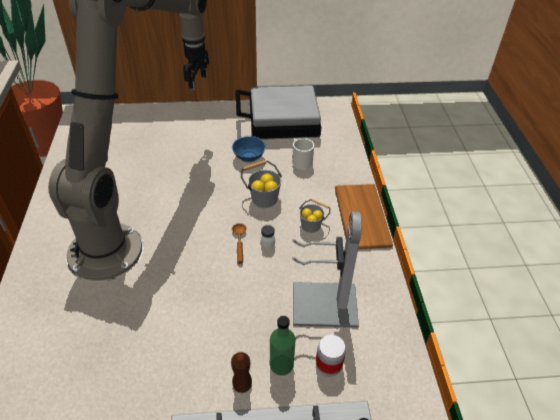

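View pics/top0.png

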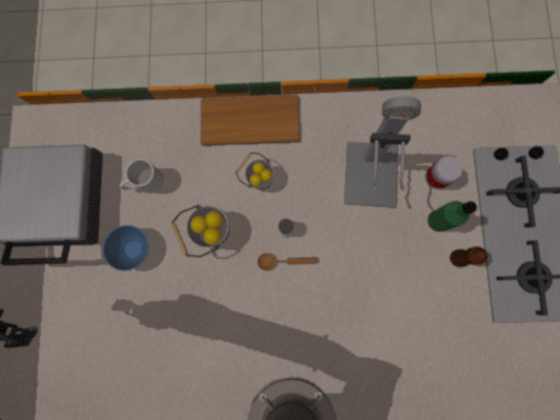

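```bash
python3 - <<'E'
import cv2,pickle,numpy as np
S=pickle.load(open('side0.pkl','rb'))['pixels'][:,:,::-1];T=pickle.load(open('top0.pkl','rb'))['pixels'][:,:,::-1]
def crop(I,x,y,w,h,s,n): cv2.imwrite(n,cv2.resize(I[y:y+h,x:x+w],None,fx=s,fy=s,interpolation=cv2.INTER_CUBIC))
crop(T,150,140,150,120,5,'pics/t_pail.png')
crop(T,340,90,130,120,5,'pics/t_hook.png')
crop(S,225,135,120,110,6,'pics/s_pail.png')
crop(S,280,200,100,130,4.6,'pics/s_hook.png')
E
```

```text
(no output)
```

View pics/t_pail.png

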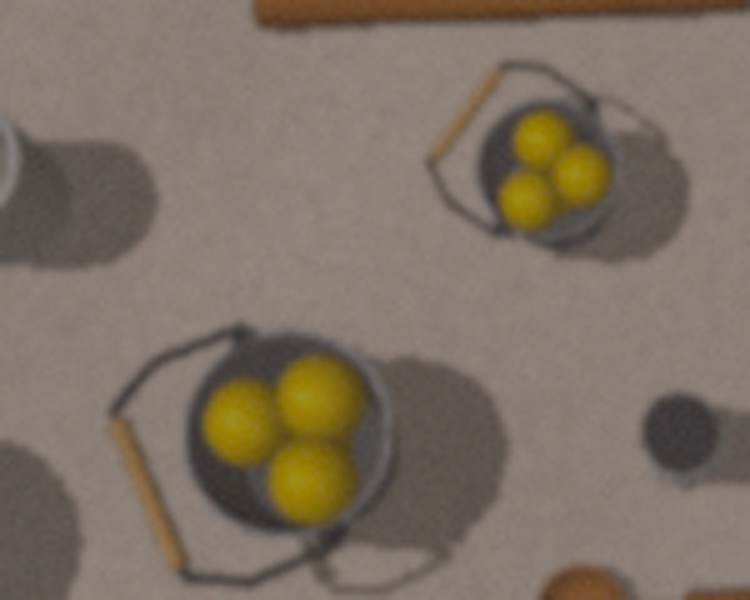

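View pics/t_hook.png

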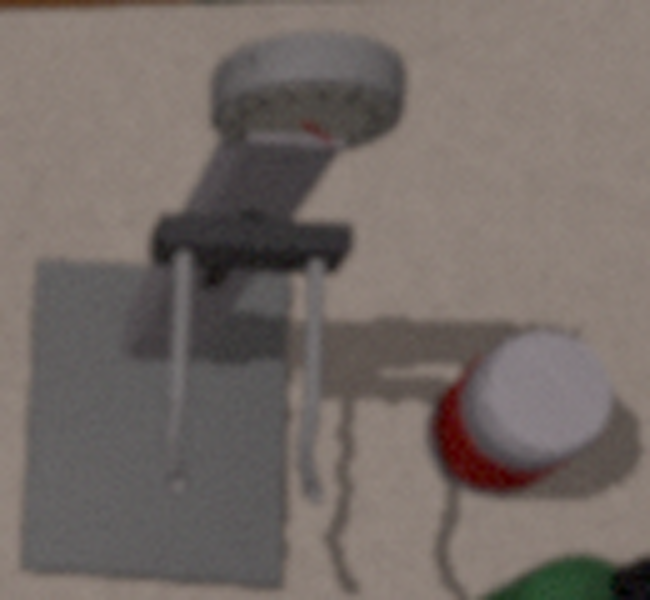

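View pics/s_pail.png

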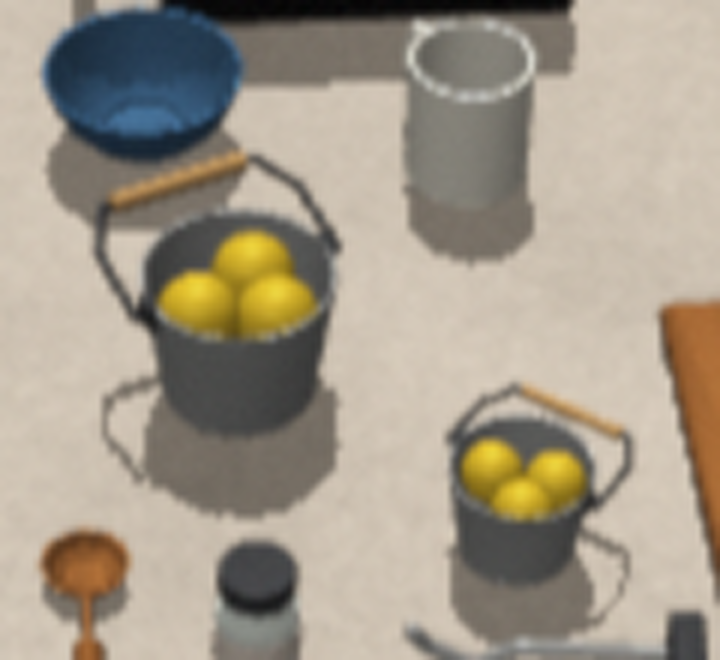

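View pics/s_hook.png

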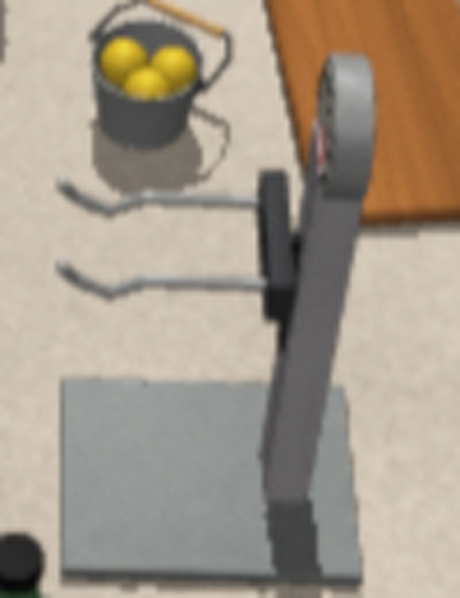

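```bash
cat >h.py <<'E'
import numpy as np,cv2,pickle
from scipy.optimize import least_squares
def cam(f): 
    K=np.array([[f['fx'],0,f['cx']],[0,f['fy'],f['cy']],[0,0,1]]);return K,np.array(f['rvec']),np.array(f['tvec'])
C={n:cam(pickle.load(open(f'{n}0.pkl','rb'))) for n in('side','top')}
def P(n):
    K,rv,t=C[n]; return K@np.c_[cv2.Rodrigues(rv)[0],t]
def tri(ps,pt):
    X=cv2.triangulatePoints(P('side'),P('top'),np.array(ps,float),np.array(pt,float))[:,0]; X=X[:3]/X[3]
    e=np.r_[proj('side',X)-ps,proj('top',X)-pt]; return X,e
def proj(n,X): return cv2.projectPoints(np.array(X,float).reshape(-1,1,3),C[n][1],C[n][2],C[n][0],None)[0][:,0].squeeze()
def onz(n,p,z):
    K,rv,t=C[n];R=cv2.Rodrigues(rv)[0];d=R.T@np.linalg.inv(K)@np.array([*p,1.]);c=-R.T@t;return c+d*(z-c[2])/d[2]
def o(c,s,off): return (np.array(c)+.5)/s-.5+np.array(off)
E
python3 - <<'E'
from h import *
np.set_printoptions(precision=4,suppress=True)
tp=lambda c:o(c,5,(150,140)); sp=lambda c:o(c,6,(225,135)); th=lambda c:o(c,5,(340,90)); sh=lambda c:o(c,4.6,(280,200))
for k,s,t in [('gripA',(242,158),(120,420)),('gripB',(112,203),(180,567)),('pivC',(335,248),(243,332)),('pivD',(148,315),(325,542)),('rim',(239,276),(290,432)),('jartop',(258,570),(680,432))]:
    print(k,*tri(sp(s),tp(t)))
print('rim z.09',onz('side',sp((239,276)),.09),onz('top',tp((290,432)),.09))
for k,s,t in [('tipL',(63,185),(178,482)),('tipR',(63,268),(313,495))]: print(k,*tri(sh(s),th(t)))
for z,c in [(.245,(110,210)),(.245,(110,292)),(.012,(62,378)),(.012,(345,388)),(.012,(360,572)),(.012,(62,572))]: print('side',onz('side',sh(c),z))
for c in [(37,260),(290,265),(283,585),(22,570)]: print('top',onz('top',th(c),.012))
E
```

```text
gripA [0.5382 0.2975 0.1023] [ 0.2032 -0.051   0.0628  0.4731]
gripB [0.4593 0.265  0.099 ] [ 0.1287 -0.0236  0.0352  0.2947]
pivC [0.5889 0.2368 0.0816] [ 0.0807 -0.0227  0.0251  0.182 ]
pivD [0.4753 0.1931 0.0744] [-0.3626  0.0662 -0.0929 -0.7986]
rim [0.5309 0.2091 0.0878] [ 0.1856 -0.0437  0.0539  0.4146]
jartop [ 0.5279 -0.0014  0.0652] [ 0.0527 -0.0113  0.0134  0.1071]
rim z.09 [0.5301 0.2065 0.09  ] [0.5317 0.2087 0.09  ]
tipL [ 0.5846 -0.2141  0.2539] [ 0.5287 -0.145   0.152   1.0852]
tipR [ 0.5778 -0.2752  0.2524] [ 0.2798 -0.0728  0.0755  0.5569]
side [ 0.6097 -0.2279  0.245 ]
side [ 0.6028 -0.2886  0.245 ]
side [ 0.5952 -0.1749  0.012 ]
side [ 0.7833 -0.1961  0.012 ]
side [ 0.7668 -0.3371  0.012 ]
side [ 0.5804 -0.3238  0.012 ]
top [ 0.7832 -0.1904  0.012 ]
top [ 0.7741 -0.3394  0.012 ]
top [ 0.5815 -0.3204  0.012 ]
top [ 0.5955 -0.1712  0.012 ]
```

```bash
cat >fit.py <<'E'
from h import *
np.set_printoptions(precision=4,suppress=True)
tp=lambda c:o(c,5,(150,140)); sp=lambda c:o(c,6,(225,135))
M=[('side',sp(a),i) for i,a in enumerate([(242,158),(112,203),(335,248),(148,315),(239,276)])]+[('top',tp(a),i) for i,a in enumerate([(120,420),(180,567),(243,332),(325,542),(290,432)])]
def model(p):
    x,y,w,b=p; X=np.array([np.cos(w),np.sin(w),0]);Y=np.array([-np.sin(w),np.cos(w),0]);Z=np.array([0,0,1.])
    c=np.array([x,y,0]);g=c+Z*(.082+.08*np.sin(b))-X*.08*np.cos(b)
    return [g+.044*Y,g-.044*Y,c+.066*Y+.082*Z,c-.066*Y+.082*Z,c+.09*Z]
def res(p):
    m=model(p);return np.concatenate([proj(n,m[i])-q for n,q,i in M])
s=least_squares(res,[.53,.21,-1.17,.3],loss='soft_l1',x_scale=[.1,.1,1,1])
print(s.x,s.fun.reshape(-1,2)); m=model(s.x); print('grip',(m[0]+m[1])/2)
tb=lambda p:print(p)
for n,z,pt in [('bowl',.055,(126,248)),('mug',.09,(140,174))]: print(n,onz('top',pt,z))
E
python3 fit.py
```

```text
[ 0.531   0.2105 -1.157   0.2234] [[ 0.6488  0.1024]
 [ 0.1454 -0.0412]
 [ 0.7966 -0.1815]
 [-1.6837  0.3276]
 [ 0.1787 -0.7845]
 [-0.4088  0.002 ]
 [ 0.2406  0.2441]
 [-0.0803 -0.7552]
 [ 2.7066  0.6044]
 [-0.6441  0.2942]]
grip [0.4996 0.2819 0.0997]
bowl [0.4827 0.4447 0.055 ]
mug [0.6841 0.3985 0.09  ]
```

```bash
cat >rows.py <<'E'
import numpy as np
from scipy.spatial.transform import Rotation as R
from bench import readout
PC=np.array([.531,.209]);W=-1.17
np.set_printoptions(precision=4,suppress=True)
def xp(w=W): return np.array([np.cos(w),np.sin(w),0])
Z=np.array([0,0,1.])
def ori(tau,w=W):
    z=np.sin(tau)*xp(w)-np.cos(tau)*Z;x=np.cos(tau)*xp(w)+np.sin(tau)*Z
    return np.c_[x,np.cross(z,x),z]
def bar(b,w=W,pc=PC): return np.array([*pc,.082+.08*np.sin(b)])-xp(w)*.08*np.cos(b)
def tgt(B,tau,s,u=0,w=W):
    A=ori(tau,w); return B+s*A[:,2]-u*A[:,0],A
def rel(T,A):
    ob=readout.get_obs();R0=R.from_rotvec(ob['orientation']).as_matrix()
    d=R0.T@(T-ob['tcp_pos'])*1000; rv=R.from_matrix(R0.T@A).as_rotvec(degrees=True)
    return np.r_[d,rv]
def show(tag,*a): print(tag,np.round(rel(*a),1))
def st():
    ob=readout.get_obs();print('t',ob['clock'],'tcp',ob['tcp_pos'],'F',ob['contact_force'],'M',ob['moment'],'w',ob['grip_width'],'q',ob['joints'])
    A=R.from_rotvec(ob['orientation']).as_matrix();print(A)
E
python3 - <<'E'
from rows import *
for d in(50,):
    t=np.radians(d)
    A=ori(t)
    show('hi',np.array([.475,.35,.24]),A)
    show('pre',*tgt(bar(.235),t,-.05))
E
```

```text
hi [-147.9  266.1   -9.3  -56.    26.   120.3]
pre [-173.4  291.    98.   -56.    26.   120.3]
```

```bash
python3 -m handwheel '-12 22 0 -4 2 9 85; -25 44 0 -9 4 18 60; -37 66 0 -13 6 28 50; -50 88 0 -17 8 37 40; -62 110 0 -21 10 46 38; -74 133 0 -26 12 55 38; -86 155 0 -30 14 65 38; -98 178 0 -34 16 74 38; -110 200 -2 -38 18 83 38; -123 222 -5 -43 20 92 38; -136 244 -7 -47 22 102 38; -148 266 -9 -51 24 110 38' 20; python3 - <<'E'
from rows import *
st()
t=np.radians(50)
show('pre',*tgt(bar(.235),t,-.05))
E
```

```text
clock: 1.6
tcp_pos: [0.475, 0.3501, 0.2399]
orientation: [2.246, -1.167, 0.932]
contact_force: [0.0, -0.1, 0.5]
grip_width: 0.0378
t 1.6 tcp [0.475  0.3501 0.2399] F [ 0.0079 -0.1467  0.4814] M [0.7093 0.4306 0.0083] w 0.037766546460402624 q [-1.5823  0.6635  0.7204  1.7033  0.3485  1.2821 -2.0226]
[[ 0.4165 -0.8344  0.361 ]
 [-0.5373 -0.5463 -0.6426]
 [ 0.7334  0.0737 -0.6758]]
pre [-55.7   1.9  98.3  -4.9   2.3   9.9]
```

```bash
python3 -m handwheel '-14 0 25 -1 1 3 38; -28 1 49 -3 1 5 38; -42 1 74 -4 2 8 38; -55.7 1.9 98 -4.9 2.3 9.9 38; -55.7 1.9 98 -4.9 2.3 9.9 38' 20; python3 - <<'E'
from rows import *
import cv2
from bench import grab_frame
st()
for n,c,s in(("side",(225,100,130,110),5),("top",(100,140,160,120),5)):
    f=grab_frame(n)['pixels'][:,:,::-1]; x,y,w,h=c
    cv2.imwrite(f'pics/{n}1.png',cv2.resize(f[y:y+h,x:x+w],None,fx=s,fy=s,interpolation=cv2.INTER_CUBIC))
t=np.radians(50)
show('at bar s12 u-5',*tgt(bar(.235),t,.012,0.005))
E
```

```text
clock: 2.22
tcp_pos: [0.4848, 0.3151, 0.1317]
orientation: [2.077, -1.366, 0.966]
contact_force: [0.9, -0.0, 0.8]
grip_width: 0.0377
t 2.225 tcp [0.4848 0.3151 0.1317] F [ 0.9122 -0.0269  0.8141] M [ 0.7145  0.318  -0.0158] w 0.03765633977740713 q [-1.5184  0.8503  0.7097  1.7427  0.2611  1.1633 -2.2028]
[[ 0.2565 -0.9192  0.2987]
 [-0.5878 -0.3937 -0.7068]
 [ 0.7673  0.0057 -0.6413]]
at bar s12 u-5 [-5.3  0.5 63.3 -0.1  0.   0.3]
```

View pics/side1.png

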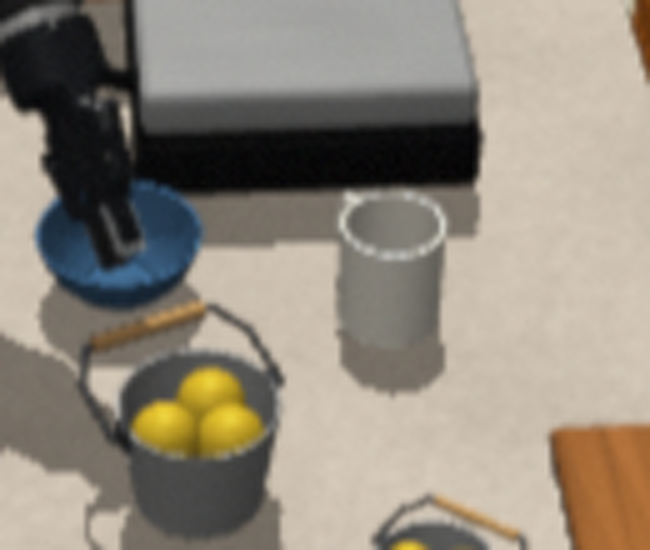

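View pics/top1.png

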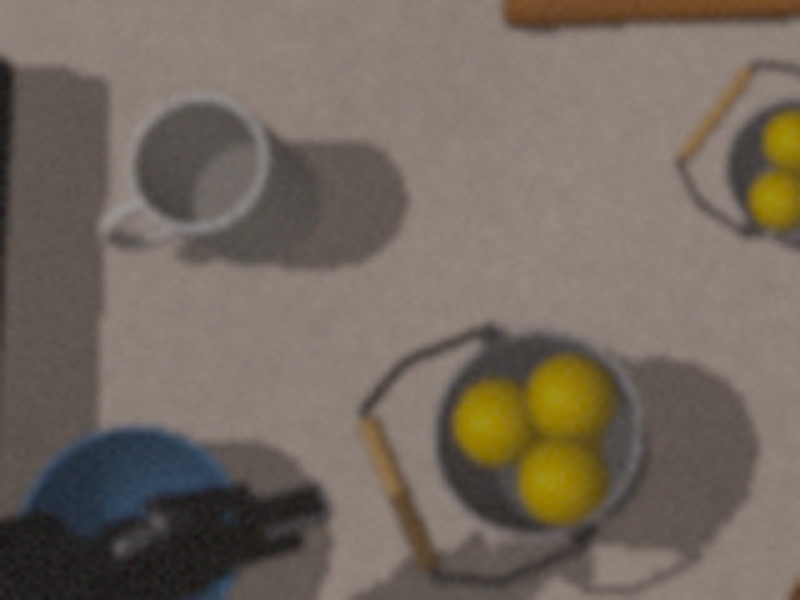

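```bash
python3 -m handwheel '0 0 16 0 0 0 38; 0 0 32 0 0 0 38; 0 0 47 0 0 0 38; 0 0 62 0 0 0 38; 0 0 62 0 0 0 38' 20; python3 - <<'E'
from rows import *
import cv2
from bench import grab_frame
st()
for n,c,s in(("side",(225,100,130,110),5),("top",(100,140,160,120),5)):
    f=grab_frame(n)['pixels'][:,:,::-1]; x,y,w,h=c
    cv2.imwrite(f'pics/{n}2.png',cv2.resize(f[y:y+h,x:x+w],None,fx=s,fy=s,interpolation=cv2.INTER_CUBIC))
E
```

```text
clock: 2.95
tcp_pos: [0.5041, 0.2709, 0.0929]
orientation: [2.076, -1.369, 0.966]
contact_force: [0.4, -0.4, 0.1]
grip_width: 0.038
t 2.95 tcp [0.5041 0.2709 0.0929] F [ 0.4081 -0.3833  0.1099] M [0.7548 0.3395 0.0681] w 0.038007833664692244 q [-1.4672  0.8885  0.7056  1.8099  0.2739  1.0378 -2.2115]
[[ 0.2545 -0.9198  0.2987]
 [-0.5897 -0.3924 -0.7059]
 [ 0.7665  0.0035 -0.6423]]
```

View pics/side2.png

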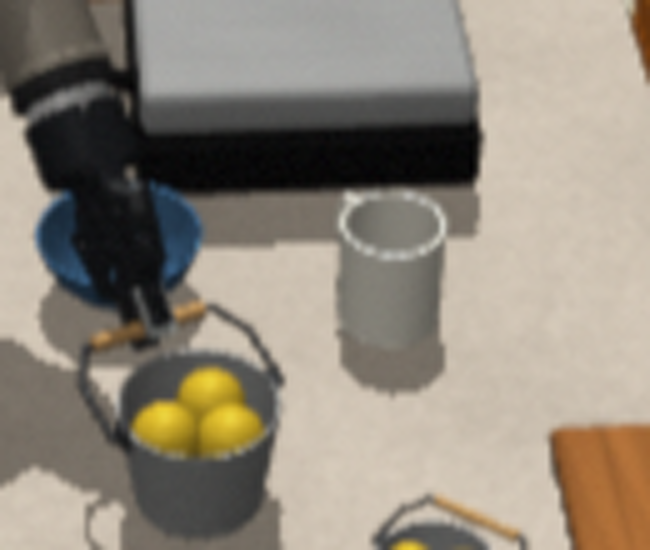

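View pics/top2.png

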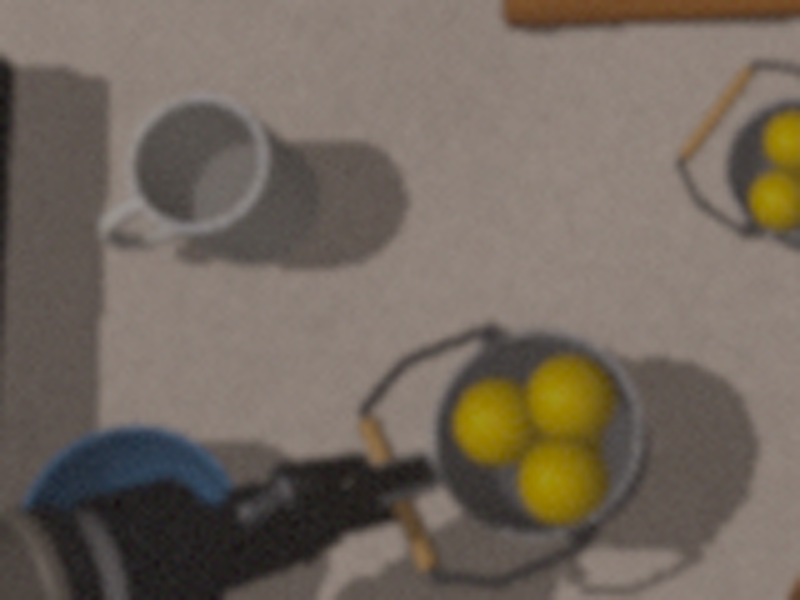

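```bash
python3 - <<'E'
from rows import *
for b in (.235,.35,.5,.65,.8,.95,1.1):
    t=np.radians(50)*(1-(b-.235)/1.335)
    show(b,*tgt(bar(b),t,.013,-.013))
E
```

```text
0.235 [13.1  0.4  1.8 -0.1  0.   0.3]
0.35 [20.5  0.4 -0.9 -0.1 -4.3  0.3]
0.5 [30.6  0.5 -3.  -0.1 -9.9  0.3]
0.65 [ 41.    0.5  -3.5  -0.1 -15.5   0.3]
0.8 [ 51.4   0.6  -2.4  -0.1 -21.1   0.3]
0.95 [ 61.5   0.6   0.3  -0.1 -26.7   0.3]
1.1 [ 71.1   0.7   4.6  -0.  -32.3   0.3]
```

```bash
python3 -m handwheel '7 0 1 0 0 0 38; 13 0 2 0 0 0 38; 20.5 0 -1 0 -4.3 0 38; 25 0 -2 0 -7 0 38; 30.6 0 -3 0 -9.9 0 38; 36 0 -3.3 0 -12.7 0 38; 41 0 -3.5 0 -15.5 0 38; 46 0 -3 0 -18.3 0 38; 51.4 0 -2.4 0 -21.1 0 38; 56 0 -1 0 -24 0 38; 61.5 0 0 0 -26.7 0 38; 66 0 2.3 0 -29.5 0 38' 20; python3 - <<'E'
from rows import *
import cv2
from bench import grab_frame
st()
for n,c,s in(("side",(225,100,130,110),5),("top",(100,140,160,120),5)):
    f=grab_frame(n)['pixels'][:,:,::-1]; x,y,w,h=c
    cv2.imwrite(f'pics/{n}3.png',cv2.resize(f[y:y+h,x:x+w],None,fx=s,fy=s,interpolation=cv2.INTER_CUBIC))
for b in (1.1,1.25,1.4,1.57):
    t=np.radians(50)*(1-(b-.235)/1.335)
    show(b,*tgt(bar(b),t,.013,-.013))
E
```

```text
clock: 4.55
tcp_pos: [0.5217, 0.2317, 0.1428]
orientation: [2.433, -1.603, 0.433]
contact_force: [0.1, 0.8, 0.9]
grip_width: 0.0377
t 4.55 tcp [0.5217 0.2317 0.1428] F [0.1432 0.8233 0.9079] M [0.4887 0.2115 0.0458] w 0.03767787041615652 q [-1.1634  0.5154  0.5904  1.9052  0.0867  0.8797 -1.8476]
[[ 0.3702 -0.9191  0.1348]
 [-0.8619 -0.394  -0.3194]
 [ 0.3466  0.002  -0.938 ]]
1.1 [ 2.6  0.4 -0.4  0.  -2.8  0. ]
1.25 [13.1  0.4  0.2  0.  -8.4  0. ]
1.4 [ 23.6   0.4   2.6   0.  -14.    0. ]
1.57 [ 34.9   0.4   7.1   0.  -20.4   0. ]
```

View pics/side3.png

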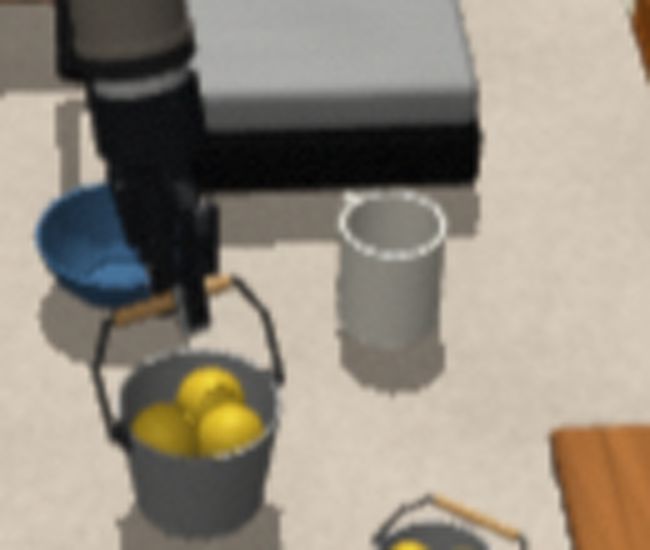

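View pics/top3.png

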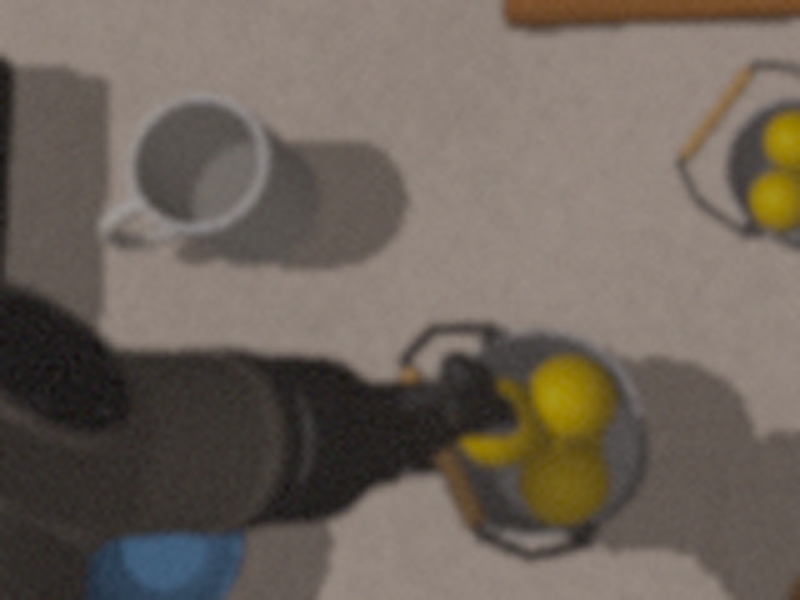

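```bash
python3 -m handwheel '5 0 -0.3 0 -4 0 38; 9 0 0 0 -6 0 38; 13 0 0 0 -8.4 0 38; 18 0 1.5 0 -11.2 0 38; 23.6 0 2.6 0 -14 0 38; 29 0 4.8 0 -17 0 38; 35 0 7 0 -20.4 0 38; 37 0 7 0 -20.4 0 38; 37 0 7 0 -20.4 0 38; 37 0 7 0 -20.4 0 38; 37 0 7 0 -20.4 0 38' 20; python3 - <<'E'
from rows import *
import cv2
from bench import grab_frame
st()
for n,c,s in(("side",(225,100,130,110),5),("top",(100,140,160,120),5)):
    f=grab_frame(n)['pixels'][:,:,::-1]; x,y,w,h=c
    cv2.imwrite(f'pics/{n}4.png',cv2.resize(f[y:y+h,x:x+w],None,fx=s,fy=s,interpolation=cv2.INTER_CUBIC))
show('c',*tgt(bar(1.58),0,.0187,0))
E
```

```text
clock: 6.02
tcp_pos: [0.536, 0.199, 0.1487]
orientation: [2.622, -1.726, -0.001]
contact_force: [-0.6, 0.2, -0.2]
grip_width: 0.0377
t 6.025 tcp [0.536  0.199  0.1487] F [-0.5549  0.1856 -0.2426] M [ 0.0333 -0.0413  0.0144] w 0.037662095687988874 q [-0.7945  0.4271  0.4239  1.9058 -0.2257  0.8578 -1.4193]
[[ 0.3956 -0.9184 -0.0018]
 [-0.9184 -0.3956 -0.0019]
 [ 0.0011  0.0024 -1.    ]]
c [-10.8   0.6   5.4   0.1  -0.1   0.3]
```

View pics/side4.png

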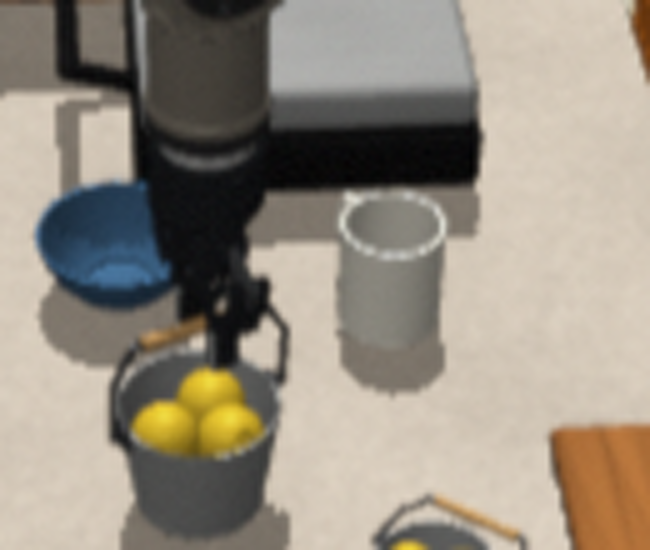

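View pics/top4.png

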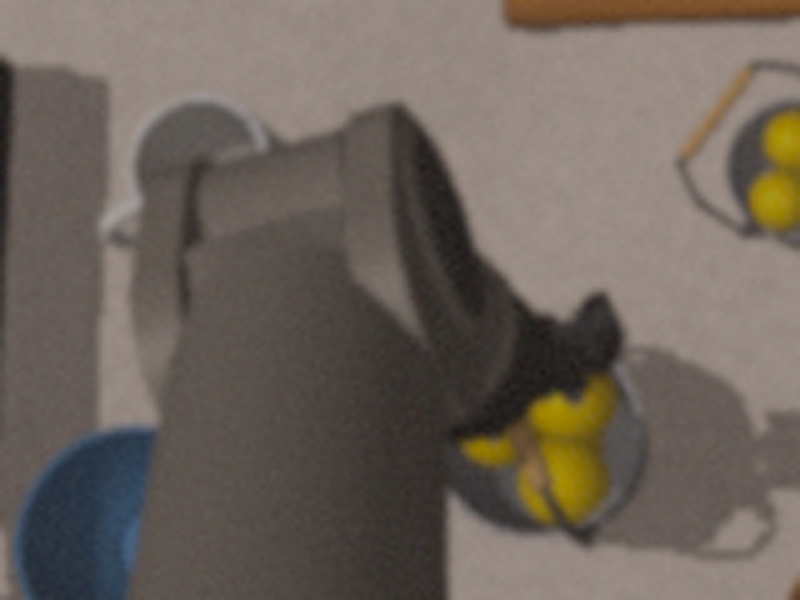

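```bash
python3 - <<'E'
from rows import *
from h import proj
Y=np.array([-np.sin(W),np.cos(W),0])
for b in(1.3,1.4,1.5,1.6,1.7): print(b,(proj('side',bar(b)-.044*Y)-[225,100])*5,(proj('top',bar(b)-.044*Y)-[100,140])*5)
E
```

```text
1.3 [125.3988 325.0954] [501.3738 508.9279]
1.4 [130.2957 329.8801] [514.8276 502.0603]
1.5 [135.3378 335.7078] [528.9252 495.2278]
1.6 [140.4716 342.5249] [543.4933 488.515 ]
1.7 [145.6414 350.2651] [558.3517 482.0047]
```

```bash
python3 -m handwheel '-6 0 3 0 0 0 38; -11 0 5 0 0 0 38; -11 0 5 0 0 0 26; -11 0 5 0 0 0 18; -11 0 5 0 0 0 12; -11 0 5 0 0 0 6; -11 0 5 0 0 0 0; -11 0 5 0 0 0 0; -11 0 5 0 0 0 0' 50; python3 - <<'E'
from rows import *
import cv2
from bench import grab_frame
st()
for n,c,s in(("side",(225,100,130,110),5),):
    f=grab_frame(n)['pixels'][:,:,::-1]; x,y,w,h=c
    cv2.imwrite(f'pics/{n}5.png',cv2.resize(f[y:y+h,x:x+w],None,fx=s,fy=s,interpolation=cv2.INTER_CUBIC))
E
```

```text
clock: 7.25
tcp_pos: [0.5321, 0.2081, 0.144]
orientation: [2.621, -1.728, -0.0]
contact_force: [0.3, -0.2, 2.7]
grip_width: 0.0104
t 7.25 tcp [0.5321 0.2081 0.144 ] F [ 0.2826 -0.1662  2.7427] M [-0.2189  0.1655  0.0733] w 0.010385842841620854 q [-0.8084  0.4324  0.4198  1.9103 -0.2287  0.8475 -1.4359]
[[ 0.3941 -0.919  -0.0014]
 [-0.919  -0.3941 -0.0016]
 [ 0.0009  0.0019 -1.    ]]
```

View pics/side5.png

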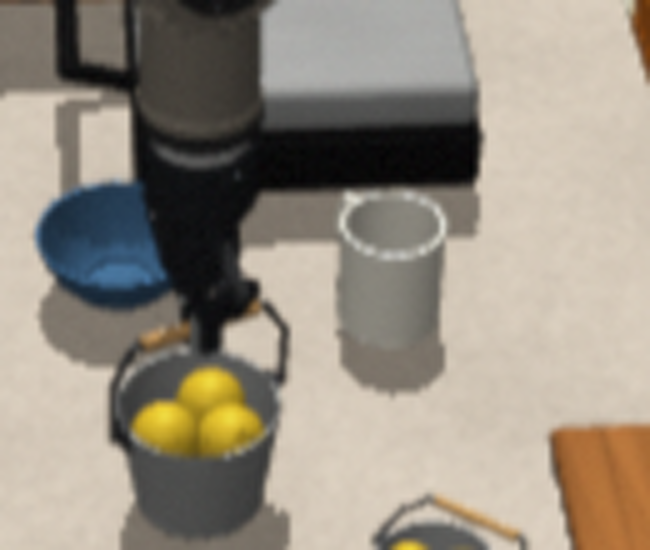

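```bash
python3 -m handwheel '0 0 -2 0 0 0 0; 0 0 -5 0 0 0 0; 0 0 -9 0 0 0 0; 0 0 -14 0 0 0 0; 0 0 -20 0 0 0 0; 0 0 -26 0 0 0 0; 0 0 -30 0 0 0 0; 0 0 -30 0 0 0 0; 0 0 -30 0 0 0 0' 50; python3 - <<'E'
from rows import *
import cv2
from bench import grab_frame
st()
for n,c,s in(("side",(225,100,130,110),5),):
    f=grab_frame(n)['pixels'][:,:,::-1]; x,y,w,h=c
    cv2.imwrite(f'pics/{n}6.png',cv2.resize(f[y:y+h,x:x+w],None,fx=s,fy=s,interpolation=cv2.INTER_CUBIC))
E
```

```text
clock: 8.43
tcp_pos: [0.5319, 0.2082, 0.1737]
orientation: [2.621, -1.728, -0.001]
contact_force: [0.4, 0.5, -7.0]
grip_width: 0.0104
t 8.425 tcp [0.5319 0.2082 0.1737] F [ 0.3712  0.5075 -6.9711] M [0.023  0.05   0.0265] w 0.010352012225356522 q [-0.8232  0.3935  0.4351  1.887  -0.2056  0.9073 -1.4551]
[[ 0.3943 -0.919  -0.0019]
 [-0.919  -0.3943 -0.0017]
 [ 0.0008  0.0024 -1.    ]]
```

View pics/side6.png

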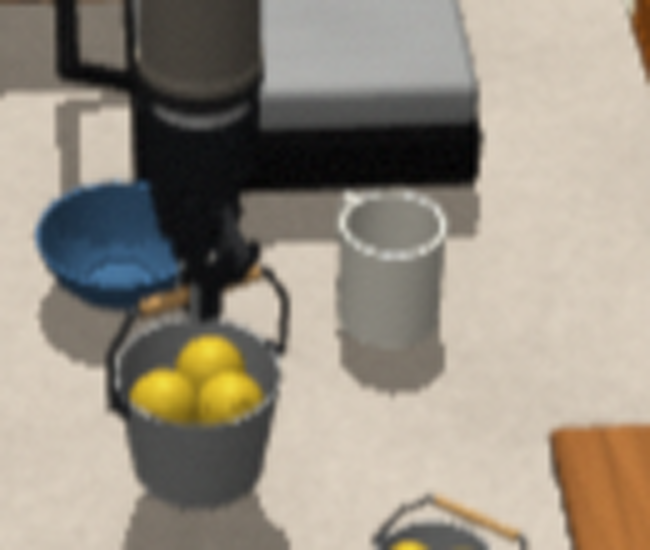

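```bash
python3 -m handwheel '0 0 -10 0 0 0 0; 0 0 -22 0 0 0 0; 0 0 -36 0 0 0 0; 0 0 -50 0 0 0 0; 0 0 -64 0 0 0 0; 0 0 -77 0 0 0 0; 0 0 -88 0 0 0 0; 0 0 -95 0 0 0 0' 50; python3 - <<'E'
from rows import *
st()
SE=np.array([.608,-.249,.245]);WS=-.097
B=SE-.12*xp(WS)+[0,0,.040]
show('front',*tgt(B,0,.018,0,WS))
E
```

```text
clock: 9.48
tcp_pos: [0.5323, 0.2085, 0.2696]
orientation: [2.622, -1.728, -0.0]
contact_force: [-0.9, 0.2, -7.5]
grip_width: 0.0103
t 9.475 tcp [0.5323 0.2085 0.2696] F [-0.9108  0.2318 -7.4836] M [-0.0413 -0.0741 -0.0464] w 0.010294239767003539 q [-0.8595  0.2875  0.4684  1.7872 -0.1431  1.1022 -1.5081]
[[ 0.3943 -0.919  -0.0011]
 [-0.919  -0.3943 -0.0013]
 [ 0.0008  0.0016 -1.    ]]
front [392.5 216.    3.2   0.1   0.  -61.2]
```

```bash
python3 -m handwheel '7 4 0 0 0 -1 0; 20 11 0 0 0 -3 0; 36 20 0 0 0 -6 0; 53 29 0 0 0 -9 0; 71 39 0 0 0 -12 0; 89 49 0 0 0 -15 0; 107 59 0 0 0 -18 0; 125 69 0 0 0 -21 0; 143 79 0 0 0 -24 0; 161 89 0 0 0 -27 0; 179 99 0 0 0 -30 0; 197 108 0 0 0 -33 0' 50; python3 - <<'E'
from rows import *
st()
SE=np.array([.608,-.249,.245]);WS=-.097
B=SE-.12*xp(WS)+[0,0,.040]
show('front',*tgt(B,0,.018,0,WS))
E
```

```text
clock: 10.98
tcp_pos: [0.5097, -0.0167, 0.2687]
orientation: [3.004, -0.91, -0.003]
contact_force: [-0.3, 0.9, -6.2]
grip_width: 0.0102
t 10.975 tcp [ 0.5097 -0.0167  0.2687] F [-0.2607  0.9222 -6.2292] M [-0.0256 -0.0545  0.0087] w 0.01021041892223108 q [-0.5295  0.1724  0.5025  1.9242 -0.0922  1.0706 -0.5768]
[[ 0.832  -0.5547 -0.0027]
 [-0.5547 -0.832  -0.0019]
 [-0.0012  0.0031 -1.    ]]
front [104.8 195.3   2.2   0.2   0.1 -28.1]
```

```bash
python3 -m handwheel '9 18 0 0 0 -3 0; 19 36 0 0 0 -6 0; 29 54 0 0 0 -9 0; 39 72 0 0 0 -12 0; 49 90 0 0 0 -15 0; 59 108 0 0 0 -18 0; 69 126 0 0 0 -20 0; 79 144 0 0 0 -22 0; 88 162 0 0 0 -24 0; 96 178 0 0 0 -26 0; 102 190 1 0 0 -27 0; 105 195 1 0 0 -28 0' 50; python3 - <<'E'
from rows import *
import cv2
from bench import grab_frame
st()
for n,c,s in(("side",(230,170,160,150),4.5),("top",(310,80,150,150),4.5)):
    F=grab_frame(n);f=F['pixels'][:,:,::-1]; x,y,w,h=c
    cv2.imwrite(f'pics/{n}7.png',cv2.resize(f[y:y+h,x:x+w],None,fx=s,fy=s,interpolation=cv2.INTER_CUBIC))
E
```

```text
clock: 12.48
tcp_pos: [0.4883, -0.237, 0.2681]
orientation: [3.136, -0.16, -0.004]
contact_force: [-0.3, -0.1, -7.4]
grip_width: 0.0102
t 12.475 tcp [ 0.4883 -0.237   0.2681] F [-0.2731 -0.1198 -7.4213] M [-0.0419 -0.0662  0.0011] w 0.010186384745386117 q [-0.1395  0.2433  0.5709  1.8582 -0.1447  1.0836  0.3846]
[[ 0.9948 -0.1015 -0.0028]
 [-0.1015 -0.9948 -0.0018]
 [-0.0026  0.0021 -1.    ]]
```

View pics/side7.png

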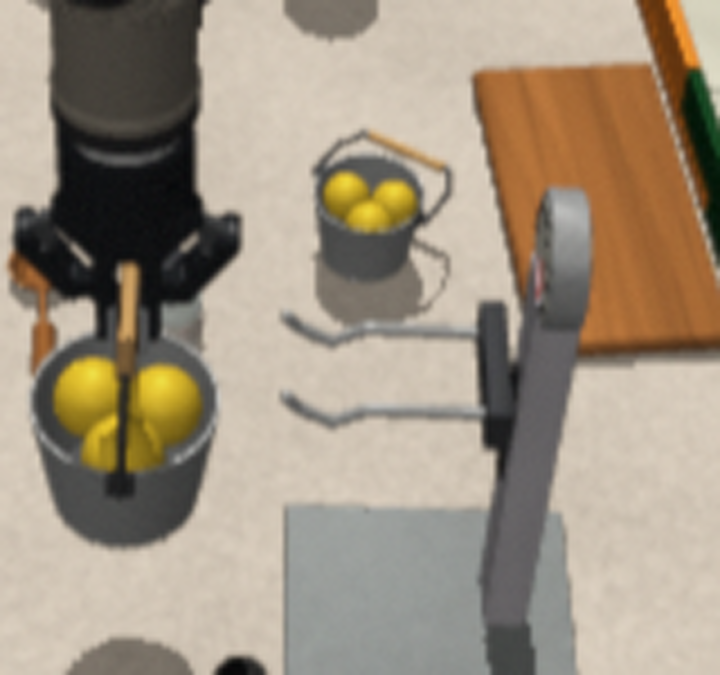

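View pics/top7.png

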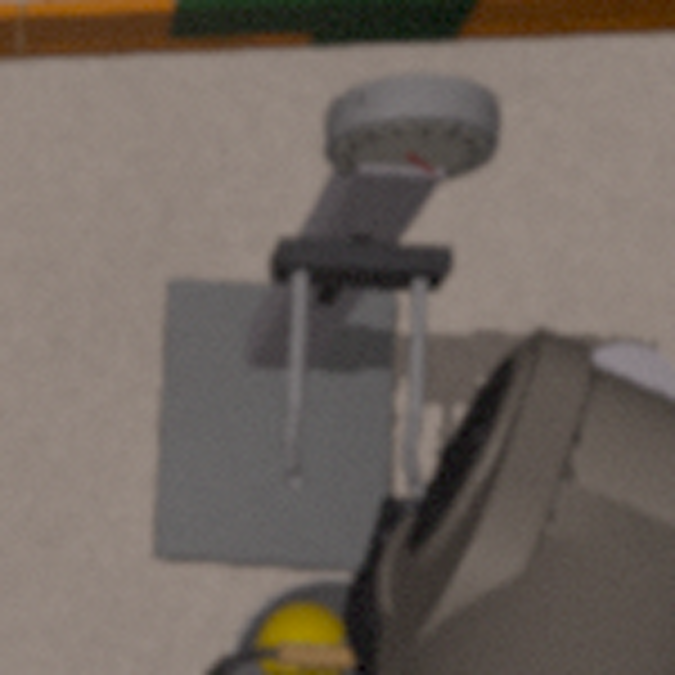

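```bash
python3 - <<'E'
from rows import *
from h import proj,onz
SE=np.array([.608,-.249,.245]);WS=-.097
A=ori(0,WS);ob=readout.get_obs();Y=-A[:,1]
b=ob['tcp_pos']+[0,0,.018]
f=lambda p:(proj('side',p)-[230,170]+.5)*4.5-.5
print('grip ends',f(b+.044*Y),f(b-.044*Y))
for s in(1,-1):
    print('low',f(SE+s*.031*Y-[0,0,.010]),'tip',f(SE+s*.031*Y-.027*A[:,0]+[0,0,.010]))
print(onz('top',(452,216),.12))
T,_=tgt(SE+[0,0,.04],0,.018,0,WS); show('over',T,A); show('5',SE+[0,0,.005-.018],A)
E
```

```text
grip ends [133.6776 259.4036] [126.8857 374.0529]
low [332.0527 338.8006] tip [288.5432 315.8901]
low [333.7629 419.4166] tip [288.8672 396.6252]
[ 0.5322 -0.4336  0.12  ]
over [119.8   0.5   1.1   0.1   0.1  -0.3]
5 [119.9   0.4  36.1   0.1   0.1  -0.3]
```

```bash
python3 -m handwheel '5 0 0 0 0 0 0; 15 0 0 0 0 0 0; 28 0 0 0 0 0 0; 42 0 0 0 0 0 0; 56 0 0 0 0 0 0; 70 0 0 0 0 0 0; 84 0 0 0 0 0 0; 97 0 0 0 0 0 0; 108 0 0 0 0 0 0; 116 0 0 0 0 0 0; 120 0 0 0 0 0 0; 120 0 0 0 0 0 0' 50; python3 - <<'E'
from rows import *
import cv2
from bench import grab_frame
st()
for n,c,s in(("side",(250,150,130,110),5.5),):
    F=grab_frame(n);f=F['pixels'][:,:,::-1]; x,y,w,h=c
    cv2.imwrite(f'pics/{n}8.png',cv2.resize(f[y:y+h,x:x+w],None,fx=s,fy=s,interpolation=cv2.INTER_CUBIC))
E
```

```text
clock: 14.08
tcp_pos: [0.6089, -0.2478, 0.2683]
orientation: [3.136, -0.158, -0.003]
contact_force: [-0.2, 0.3, -8.0]
grip_width: 0.0102
t 14.075 tcp [ 0.6089 -0.2478  0.2683] F [-0.1981  0.3405 -7.9725] M [ 0.0148 -0.0124  0.0202] w 0.010248702745255167 q [-0.0899  0.4572  0.5408  1.5855 -0.2471  1.1693  0.402 ]
[[ 0.9949 -0.1007 -0.0018]
 [-0.1008 -0.9949 -0.0016]
 [-0.0017  0.0017 -1.    ]]
```

View pics/side8.png

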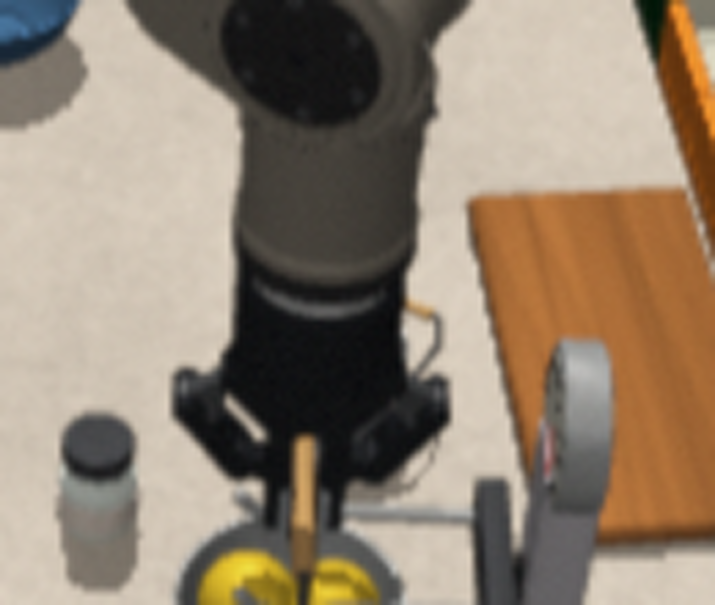

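```bash
python3 -m handwheel '0 0 3 0 0 0 0; 0 0 8 0 0 0 0; 0 0 14 0 0 0 0; 0 0 20 0 0 0 0; 0 0 25 0 0 0 0; 0 0 29 0 0 0 0; 0 0 32 0 0 0 0; 0 0 34 0 0 0 0; 0 0 36 0 0 0 0; 0 0 36 0 0 0 0' 50; python3 - <<'E'
from rows import *
st()
E
```

```text
clock: 15.38
tcp_pos: [0.6087, -0.2478, 0.2323]
orientation: [3.136, -0.159, -0.003]
contact_force: [0.6, -0.7, -7.3]
grip_width: 0.0102
t 15.375 tcp [ 0.6087 -0.2478  0.2323] F [ 0.5694 -0.7351 -7.2969] M [-0.0151 -0.0508 -0.0006] w 0.010217831674057128 q [-0.0806  0.4873  0.528   1.6261 -0.2653  1.1018  0.4166]
[[ 0.9949 -0.1008 -0.0018]
 [-0.1008 -0.9949 -0.0015]
 [-0.0016  0.0017 -1.    ]]
```

Not yet in contact; easing down at ~16 mm/s.

```bash
python3 -m handwheel '0 0 1 0 0 0 0; 0 0 3 0 0 0 0; 0 0 5 0 0 0 0; 0 0 7 0 0 0 0; 0 0 9 0 0 0 0; 0 0 11 0 0 0 0; 0 0 13 0 0 0 0; 0 0 15 0 0 0 0; 0 0 17 0 0 0 0; 0 0 18 0 0 0 0; 0 0 18 0 0 0 0' 50; python3 - <<'E'
from rows import *
import cv2
from bench import grab_frame
st()
for n,c,s in(("side",(270,170,110,110),5.4),):
    F=grab_frame(n);f=F['pixels'][:,:,::-1]; x,y,w,h=c
    cv2.imwrite(f'pics/{n}9.png',cv2.resize(f[y:y+h,x:x+w],None,fx=s,fy=s,interpolation=cv2.INTER_CUBIC))
E
```

```text
clock: 16.75
tcp_pos: [0.6089, -0.2478, 0.2145]
orientation: [3.136, -0.158, -0.002]
contact_force: [-0.5, 1.2, -4.6]
grip_width: 0.0103
t 16.75 tcp [ 0.6089 -0.2478  0.2145] F [-0.5331  1.2011 -4.5637] M [0.0968 0.075  0.0102] w 0.010330211774062882 q [-0.0753  0.5038  0.5207  1.644  -0.2752  1.0686  0.4245]
[[ 0.9949 -0.1007 -0.0015]
 [-0.1007 -0.9949 -0.0016]
 [-0.0013  0.0017 -1.    ]]
```

View pics/side9.png

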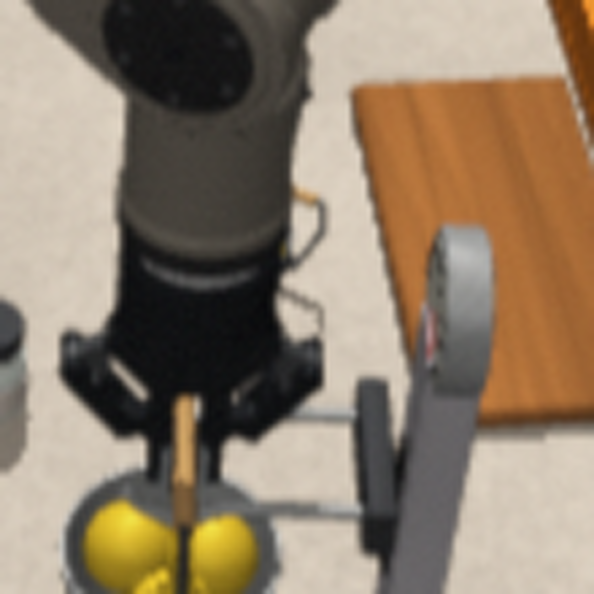

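```bash
python3 -m handwheel '0 0 1 0 0 0 0; 0 0 3 0 0 0 0; 0 0 5 0 0 0 0; 0 0 7 0 0 0 0; 0 0 9 0 0 0 0; 0 0 11 0 0 0 0; 0 0 13 0 0 0 0; 0 0 15 0 0 0 0; 0 0 16 0 0 0 0; 0 0 16 0 0 0 0; 0 0 16 0 0 0 0' 50; cat >avg.py <<'E'
from rows import *
from bench import grab_frame
import sys,pickle
F=[]
for i in range(8):
    f=grab_frame('side'); F.append(readout.get_obs()['contact_force'])
pickle.dump(f,open('cur.pkl','wb'))
F=np.array(F);print('mean',F.mean(0),'sd',F.std(0)); st()
E
python3 avg.py
```

```text
clock: 18.18
tcp_pos: [0.6088, -0.2478, 0.1985]
orientation: [3.136, -0.158, -0.002]
contact_force: [-0.2, 1.9, -0.8]
grip_width: 0.0104
mean [-0.1846  1.3326 -1.1357] sd [0.7496 0.3469 0.5444]
t 18.575 tcp [ 0.6088 -0.2479  0.1985] F [ 0.4863  1.9488 -1.5382] M [0.2488 0.023  0.0072] w 0.010249843538394797 q [-0.0701  0.5193  0.5137  1.6592 -0.2845  1.0393  0.4318]
[[ 0.9949 -0.1007 -0.0014]
 [-0.1007 -0.9949 -0.0016]
 [-0.0012  0.0017 -1.    ]]
```

```bash
python3 -m handwheel '0 0 1 0 0 0 0; 0 0 2.5 0 0 0 0; 0 0 4 0 0 0 0; 0 0 5 0 0 0 0; 0 0 5.5 0 0 0 0; 0 0 5.5 0 0 0 0; 0 0 5.5 0 0 0 0' 50; python3 avg.py;  python3 - <<'E'
import pickle,cv2
f=pickle.load(open('cur.pkl','rb'))['pixels'][170:290,260:380,::-1]
cv2.imwrite('pics/s10.png',cv2.resize(f,None,fx=5,fy=5,interpolation=cv2.INTER_CUBIC))
E
```

```text
clock: 19.45
tcp_pos: [0.6088, -0.2479, 0.193]
orientation: [3.136, -0.158, -0.002]
contact_force: [-0.1, 1.4, -1.0]
grip_width: 0.0106
mean [-0.0669  0.9694  0.1073] sd [0.4134 0.3649 0.5901]
t 19.85 tcp [ 0.6088 -0.2479  0.1929] F [-0.5128  0.6005 -0.0414] M [ 0.2512 -0.1023 -0.0558] w 0.010112227839978826 q [-0.0683  0.5248  0.5113  1.6642 -0.2877  1.0293  0.4343]
[[ 0.9949 -0.1007 -0.0015]
 [-0.1008 -0.9949 -0.0016]
 [-0.0013  0.0018 -1.    ]]
```

View pics/s10.png

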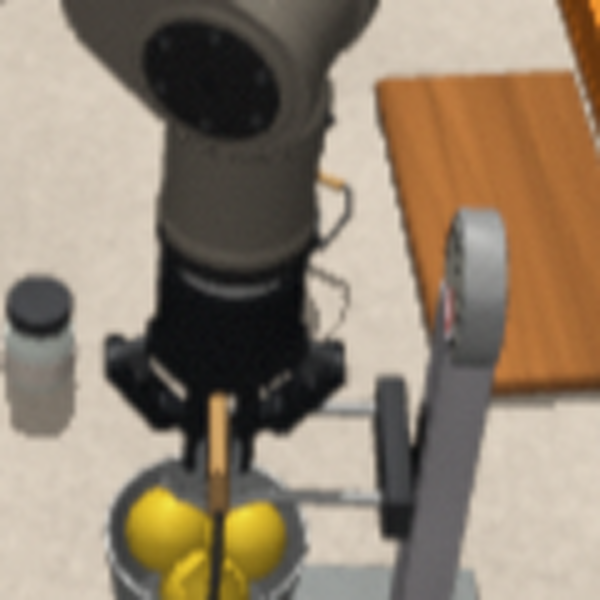

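```bash
python3 -m handwheel '0 0 0 0 0 0 0; 0 0 0 0 0 0 0; 0 0 0 0 0 0 12; 0 0 0 0 0 0 14; 0 0 0 0 0 0 17; 0 0 0 0 0 0 21; 0 0 0 0 0 0 28; 0 0 0 0 0 0 36; 0 0 0 0 0 0 36' 20; python3 avg.py;  python3 - <<'E'
import pickle,cv2
f=pickle.load(open('cur.pkl','rb'))['pixels'][170:290,260:380,::-1]
cv2.imwrite('pics/s11.png',cv2.resize(f,None,fx=5,fy=5,interpolation=cv2.INTER_CUBIC))
E
```

```text
clock: 20.98
tcp_pos: [0.6087, -0.2479, 0.1929]
orientation: [3.136, -0.158, -0.002]
contact_force: [-0.7, -0.8, -0.1]
grip_width: 0.0363
mean [0.0636 0.0333 0.1604] sd [0.5024 0.2651 0.2602]
t 21.375 tcp [ 0.6087 -0.2479  0.1929] F [-0.8285  0.075   0.3835] M [ 0.0449 -0.0116  0.035 ] w 0.03585282006661226 q [-0.0682  0.5248  0.5112  1.6642 -0.2877  1.0294  0.4343]
[[ 0.9949 -0.1007 -0.0016]
 [-0.1007 -0.9949 -0.0016]
 [-0.0014  0.0017 -1.    ]]
```

View pics/s11.png

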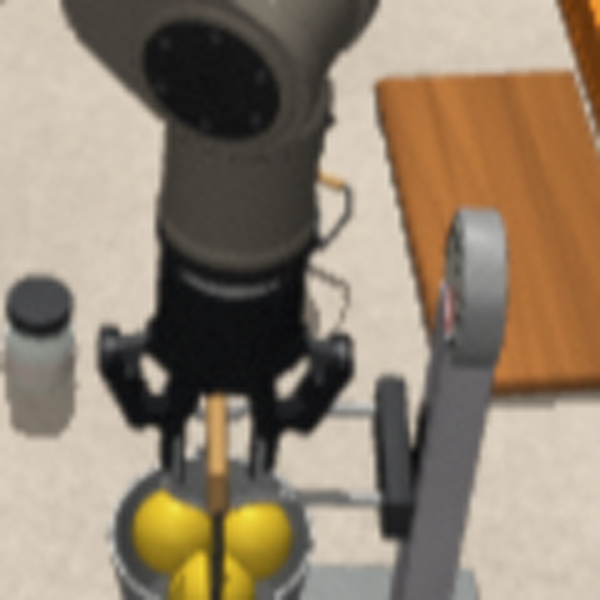

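```bash
python3 -m handwheel '0 0 -3 0 0 0 36; 0 0 -8 0 0 0 36; 0 0 -15 0 0 0 36; 0 0 -24 0 0 0 36; 0 0 -34 0 0 0 36; 0 0 -45 0 0 0 36; -5 0 -60 0 0 0 36; -15 0 -80 0 0 0 36; -30 0 -100 0 0 0 36; -45 0 -120 0 0 0 36; -60 0 -135 0 0 0 36; -60 0 -135 0 0 0 36' 20; python3 avg.py;  python3 - <<'E'
import pickle,cv2
from bench import grab_frame
cv2.imwrite('pics/s12.png',cv2.resize(pickle.load(open('cur.pkl','rb'))['pixels'][150:300,230:390,::-1],None,fx=5,fy=5,interpolation=cv2.INTER_CUBIC)[:,:800][:600])
cv2.imwrite('pics/t12.png',grab_frame('top')['pixels'][:,:,::-1])
E
```

```text
clock: 22.88
tcp_pos: [0.5487, -0.2425, 0.3304]
orientation: [3.136, -0.16, 0.003]
contact_force: [-0.3, 0.4, -0.2]
grip_width: 0.0364
mean [ 0.0481  0.2121 -0.2097] sd [0.4576 0.4464 0.53  ]
t 23.275 tcp [ 0.5493 -0.2415  0.3274] F [ 0.7709 -0.4033  0.4753] M [ 0.0209  0.0052 -0.0029] w 0.036065991356466306 q [-0.1349  0.3058  0.5736  1.6494 -0.1709  1.2394  0.3729]
[[ 0.9949 -0.1005 -0.0027]
 [-0.1005 -0.9949 -0.0016]
 [-0.0025  0.0019 -1.    ]]
```

View pics/s12.png

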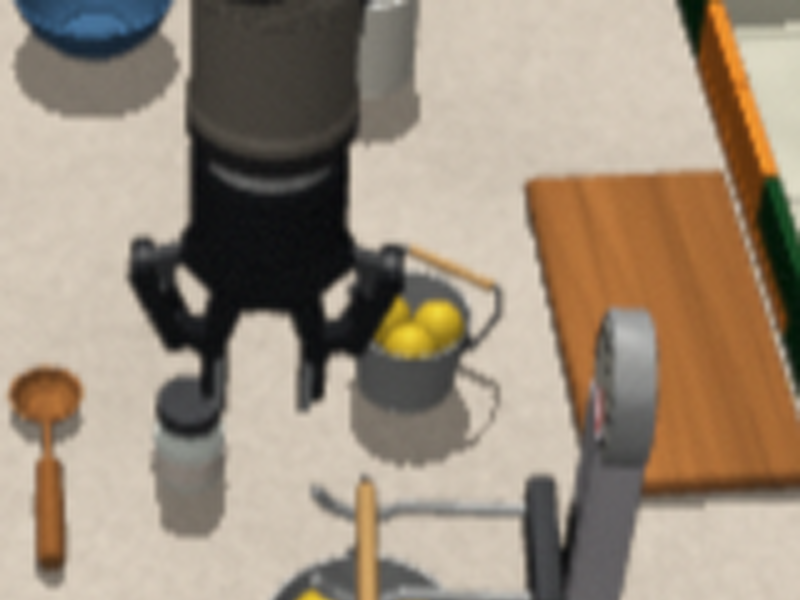

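View pics/t12.png

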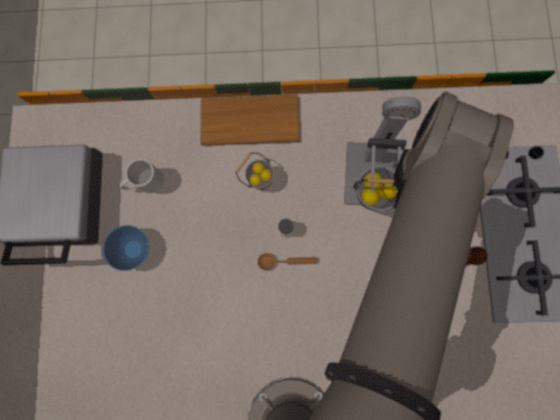

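```bash
python3 -m handwheel '0 0 0 0 0 0 36; 0 0 0 0 0 0 36; 0 0 0 0 0 0 36; 0 0 0 0 0 0 36'; python3 - <<'E'
import cv2
from bench import grab_frame
cv2.imwrite('pics/s13.png',cv2.resize(grab_frame('side')['pixels'][220:400,225:385,::-1],None,fx=3.3,fy=3.3,interpolation=cv2.INTER_CUBIC))
E
```

```text
clock: 23.82
tcp_pos: [0.5493, -0.2416, 0.328]
orientation: [3.136, -0.158, -0.002]
contact_force: [0.8, 0.2, 1.4]
grip_width: 0.036
```

View pics/s13.png

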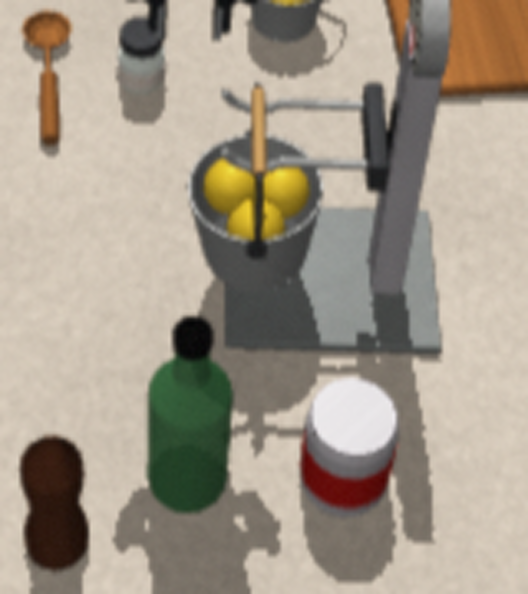

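The pail hangs upright and centred by its grip in the V of the hook, clear of the gripper. The bystanders stand where they were, so I'm handing in.

```bash
python3 -c "
from bench import workorder;print(workorder.hand_in())"
```

```text
the job is handed in; nothing more can be done
None
```

The pail of lemons hangs on the scale by its wooden grip, and I handed the job in at about 24 s of the 72 s allowed. `hand_in()` gives no verdict, and I couldn't read the joint values the run is judged on. The figures below come from pictures and the wrist force.

- **Choice of pail:** there were two. I used the larger one, at (207, 228) in the top picture, and left the smaller look-alike at (260, 174) alone.
- **Raising the handle:** I lifted it with the lower finger, tilting the tool back to vertical along the arc. It ended at about 1.6 rad, with no visible shift or tip of the pail.
- **Lift and carry:** the fingers closed on the grip, lifted the pail and brought it in over the front of the hook. It weighed about 7.4 N.
- **Easing on:** I lowered it at about 16 mm/s or slower until the wrist carried an average of 0.1 N. By then the hook had sunk about 33 mm, estimated from the tool height. Then I opened the fingers and backed away.

**Last checks:** the final pictures show the pail hanging upright in the hook, the gripper clear of it and the bystanders in place. Most wrist readings after letting go averaged near zero. The very last one showed 1.4 N upward with nothing touching, above the usual scatter of about 0.5 N, and I put that down to noise.

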